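Line up a printing plate and punch its register ear

TASK

Turn the round printing plate on its turntable, pushing it round by its black clamp knobs, until its white ear lies centred under the nose of the register punch, in line with the red mark, and let it come to rest. Only then press the punch's yellow pedal right down to its stop for a moment and let it spring back up. Leave the plate lined up and do not disturb the other things on the table.

Things in the scene. Friction and masses are not known exactly. Their poses are not given: they have to be found in the camera images.
- machine: the register punch: a fixed grey base plate 260 x 370 x 20 mm that carries the turntable (on its +y side) and a blue punch (on its -y side). Origin: centre of its underside, on the table; x and y along the 260 and 370 mm sides. It does not move
- dial_centre (a point): turntable axis (vertical), at the plate's top face, 46 mm above the table; in the machine's frame at x 0, y 70 mm. A brass hub of 20 mm diameter stands 8 mm above the plate here
- punch_point (a point): the fixed spot, 46 mm above the table, straight under the punch's 14 mm thick steel nose, where the ear must be; 118 mm from the turntable axis towards the machine's -y. Beyond it, towards -y, a red mark (12 x 50 mm stripe) on a fixed blue block points at it; a thin red stripe lies on top of the nose's bracket too
- plate (a joint): angle (rad) of the turntable with the round plate (dark, 200 mm diameter, top 46 mm above the table); grows anticlockwise seen from above; 0 (or any whole turn) puts the ear at the punch point. Turns freely both ways for more than a turn, with a steady drag of about 0.12 N m, and stays where it is left
- ear (a point): centre of the plate's white ear, a tab 36 mm wide that stands 28 mm out of the plate's rim, 118 mm from the turntable axis, at the plate's top face; a white line 10 mm wide leads to it from the middle of the plate
- knob_a (a point): middle of the top of a black upright clamp knob fixed on the plate, 22 mm diameter, top 86 mm above the table and 40 mm above the plate (a 30 mm washer, 3 mm high, at its foot), 70 mm from the turntable axis; 90 degrees anticlockwise (seen from above) from the ear
- knob_b (a point): the same kind of knob, 180 degrees from the ear, on the far side of the axis
- knob_c (a point): the same kind of knob, 90 degrees clockwise from the ear
- pedal (a joint): angle (rad) of the blue punch arm with its yellow pedal: 0 up (spring), 0.20 down at its stop. The hinge is level, 84 mm above the table, 160 mm beyond the pad in the machine's +x; the pad sinks 32 mm; full press takes about 12 N
- pad (a point): middle of the top of the yellow pedal pad, 70 mm (along the machine's x) x 50 mm, 95 mm above the table when up; its axes are the machine's while it is up; it lies at x -90, y -85 mm in the machine's frame
- tin: bystander: round bare metal ink tin, 84 mm diameter, 55 mm high; origin at the centre of its underside
- tape: bystander: green roll of tape lying flat, 104 mm diameter, 25 mm high; origin at the centre of its underside
- scraper: bystander: spatula 200 mm long, lying flat along its x; origin at its underside near the middle
- brush: bystander: brush 190 mm long, lying flat along its x; origin at its underside near the middle
- tub: bystander: white screw-lid tub with a red band, 90 mm diameter, 130 mm high; origin at the centre of its underside
- bottle: bystander: amber bottle, 60 mm diameter, 160 mm high; origin at the centre of its underside
- brayer: bystander: rubber hand roller, 112 mm wide and 180 mm long, 44 mm high; origin under the middle of the roller, handle towards its -x

How it is judged (in metres and radians):
On the way, in this order (a step that is already met when the one before it is completed fails the run):
1. the ear rests under the punch's nose (within 10 mm), with the pedal still up (horizontal distance between ear and punch_point below 0.01 m and velocity of joint plate between -0.05 and 0.05 rad/s and value of joint pedal below 0.04 rad), for 0.3 s.
2. the pedal is pressed to its stop (at least 0.18 of 0.20 rad) while the ear is in line (value of joint pedal above 0.18 rad and horizontal distance between ear and punch_point below 0.01 m), for 0.1 s.
At the end, for the whole second after the job is handed in: The plate is at rest with the centre of its ear within 10 mm of the punch point, and the pedal has sprung back up (less than 0.03 rad) (horizontal distance between ear and punch_point below 0.01 m and velocity of joint plate between -0.05 and 0.05 rad/s and value of joint pedal below 0.03 rad); the robot touches nothing.
It fails at once if the pedal is pressed (over 0.08 rad) while the ear is more than 12 mm from the punch point (value of joint pedal above 0.08 rad and horizontal distance between ear and punch_point above 0.012 m).
It fails at once if a bystander is moved by more than 30 mm (distance of any of tin, tape, scraper, brush, tub, bottle, brayer from where it was at the start of the episode above 0.03 m).
It also fails if it takes over 64 s, if anything falls off the work surface, if the arm or the gripper's body presses on something with over 40 N, if the wrist force passes 120 N, or if a joint passes its speed limit or range.

ROBOT

A 6-joint arm with a two-finger parallel gripper is mounted at the origin on the work surface. World frame = base frame: x ahead of the robot, y to its left, z up, the work surface at z = 0. Lengths are in m, angles in degrees, forces in N, time in s.
With the tool pointing down it reaches from about 0.3 to 0.875 m from the base axis. Payload 4.2 kg.
Tool frame: the origin (TCP) lies at the very end of the fingers, on their centre line; the grasp point (between the pads) lies 19 mm behind it; z points along the fingers, y is the line along which they close (so a half turn about z gives the same grasp; the last joint's range is limited). The gripper opens to 85 mm and grips with 20 to 120 N. Pads are 22 mm wide; open, the fingers measure 114 mm over their backs; the gripper's body (76 mm by 85 mm) begins 54 mm behind the grasp point. The pads swing forward as they close: fully open they stand 13 mm farther back than shut.
Start: joints at [-70.989, 18.312, 89.639, -0, 72.044, -1.146], TCP at [0.198, -0.54, 0.201] pointing down, gripper open.
Joint ranges: [-177.97, 177.97], [-48.28, 115.42], [12.27, 149.76], [-77.06, 257.06], [2.81, 150.46], [-146.56, 146.56]. Speed limits (degrees/s): [147.25, 147.25, 180, 180, 180, 180].

INTERFACE

Orientations are given as [roll, pitch, yaw] about the fixed x, y, z axes, in that order (R = Rz(yaw) Ry(pitch) Rx(roll)).
In Python, from station import env, cams gives the robot as it stands.
- The arm moves only by the tool apply_moves, never from a script. Its argument "series" is a list of rows, each an object of numbers: "dx", "dy", "dz": the shift along the tool's x, y, z in mm; "rx", "ry", "rz": the turn, a rotation vector about the tool's x, y, z in degrees; "gripper": the opening, from 0 (shut) to 1 (fully open). A call has 1 to 8 rows; each row shifts and turns the commanded pose from where the row before left it, along the tool's axes as they then stand; what a row does not reach is not made up. A row lasts 1/10 s, in which the tool goes at most 50 mm and 8.59 degrees, less where a joint would pass 70% of its speed; a pose out of reach is approached as far as the arm can. A call with a gripper value outside its range is refused whole. The fingers move at their own pace and stop on an object; the grip force is fixed at half the most. Time passes only in rows, so rows that do not move let the fingers close. It gives the time, the measured TCP pose, the force, the opening and the grip force at its end, in the units of the state.
- env.read_state(): the state, without advancing time (a new reading comes with each control period).
- cams.camera(name): name is "side" or "top"; returns the picture (384x512x3 uint8, red, green, blue); there is no depth.
- cams.camera_info(name): a dict with "mtx" (3x3 intrinsics, pixels), "D" ([k1, k2, p1, p2, k3] as OpenCV has them; the pictures are not rectified), "extrinsics" (4x4, takes a point from world to camera coordinates). Camera axes: x right, y up, looking along -z (the intrinsics and any distortion apply to the point x, -y, -z); pixel columns grow to the right and rows downward; lengths in m; the calibration is good to about 2 mm. A picture is of the moment at which its call begins. camera_info takes no time and is no camera call.
- env.close_job(): hands the job in; it is judged then, once.
The state is a dict: "clock": time; "joint_pos": joint angles; "dq": joint speeds; "tau": joint torques, N m; "eef_pos": TCP position; "orientation": TCP orientation; "contact_force": force on the tool from outside, world axes, zero at the start; "ft_torque": the same for the moment, N m; "opening": finger opening in m; "grip_force": force on a finger pad.
Only numpy, scipy, OpenCV 4.12 (cv2) and the standard library are available. Lean on these libraries where they do the work, as an engineer would, in place of code of your own. Each camera call takes 0.05 s, during which the arm holds its last target. There are 200 camera calls.

## Working session

There is one attempt and no reset: what is moved stays moved. The work goes in short steps, Python scripts to look and compute and a tool call to move; the robot and the scene stay as the last step left them, time stands still between calls to the robot, and variables do not carry over. Pictures are saved under pics/ and viewed, at most 10 in all, crops included, and the job is handed in when it is done.

Besides the shell and the picture viewer there is one more tool, called after "Call:" as a command line: name --argument value ..., lists and objects as JSON in quotes. apply_moves: Moves the arm, as the interface text tells. Its arguments: {"type":"object","properties":{"series":{"type":"array"}},"required":["series"]}

```bash
mkdir -p pics
cat > h.py <<'E'
import numpy as np,cv2
from station import env,cams
def snap(n,f):
    im=cams.camera(n); cv2.imwrite(f,cv2.cvtColor(im,cv2.COLOR_RGB2BGR)); return im
def proj(n,P):
    i=cams.camera_info(n);E=np.array(i["extrinsics"]);P=np.atleast_2d(P)
    c=(E[:3,:3]@P.T).T+E[:3,3]; c=c*[1,-1,-1]
    return cv2.projectPoints(c.reshape(-1,1,3),np.zeros(3),np.zeros(3),np.array(i["mtx"]),np.array(i["D"]))[0][:,0]
def ray(n,uv):
    i=cams.camera_info(n);E=np.array(i["extrinsics"])
    p=cv2.undistortPoints(np.array([[uv]],float),np.array(i["mtx"]),np.array(i["D"]))[0,0]
    d=E[:3,:3].T@np.array([p[0],-p[1],-1]); o=-E[:3,:3].T@E[:3,3]
    return o,d
def atz(n,uv,z):
    o,d=ray(n,uv); return o+d*(z-o[2])/d[2]
def tri(uvs):
    A=0;b=0
    for n,uv in uvs:
        o,d=ray(n,uv);d=d/np.linalg.norm(d);M=np.eye(3)-np.outer(d,d);A=A+M;b=b+M@o
    return np.linalg.solve(A,b)
E
python3 - <<'E'
from h import *
a=snap("top","pics/t.png");b=snap("side","pics/s.png")
for n,i in(("t",a),("s",b)): cv2.imwrite(f"pics/{n}1.png",cv2.resize(i[:,:,::-1],(800,600),interpolation=cv2.INTER_CUBIC))
s=env.read_state();print(s)
for n in("top","side"):
    o,d=ray(n,(256,192));print(n,o,d)
E
```

```text
{'clock': 0.1, 'joint_pos': array([-7.09904026e+01,  1.83486763e+01,  8.96982810e+01,  2.29317265e-04,
        7.20432025e+01, -1.14522352e+00]), 'dq': array([-0.09270887, -0.08476898, -0.19696458, -0.02896461,  0.03768618,
        0.02755983]), 'tau': array([-7.35744252e-04, -4.16410267e+01, -2.34706128e+01, -1.29696336e-04,
        4.78590518e-03, -1.97566158e-05]), 'eef_pos': array([ 0.19798044, -0.53935447,  0.20046705]), 'orientation': array([-1.79909863e+02, -2.01997883e-03,  2.01547485e+01]), 'contact_force': array([-0.60591994,  0.25512279,  0.472331  ]), 'ft_torque': array([ 0.02178849, -0.04362419, -0.0004264 ]), 'grip_force': 0.0, 'opening': 0.0853314306088603}
top [0.45391222 0.00911514 1.69464268] [ 0.0767741  -0.0067063  -0.99706189]
side [-0.53868145 -1.02917339  0.98272983] [ 0.62687123  0.5862119  -0.51323728]
```

View pics/t1.png

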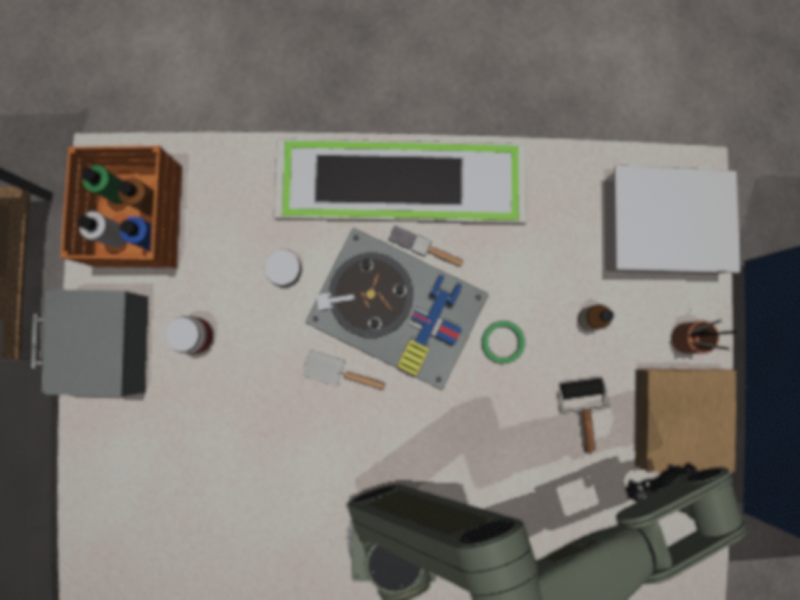

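View pics/s1.png

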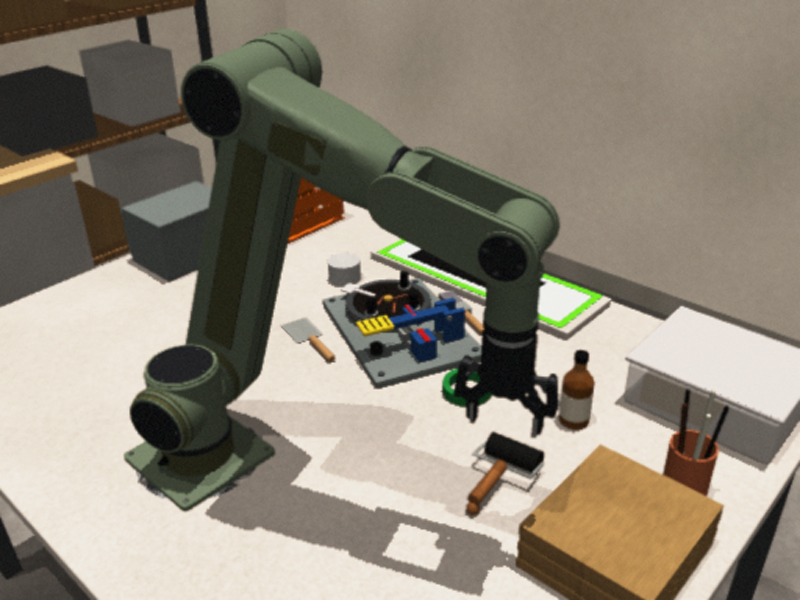

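The top view shows the hub at about (371,294), the ear at (323,301), the pad at (413,358) and three knobs (800x600 scale). The side view shows the pad at (376,325). I'll enlarge both next.

Run:
```python
import cv2
t=cv2.imread("pics/t.png")[140:255,185:335];cv2.imwrite("pics/tc.png",cv2.resize(t,None,fx=5,fy=5,interpolation=cv2.INTER_CUBIC))
t=cv2.imread("pics/s.png")[165:255,195:315];cv2.imwrite("pics/sc.png",cv2.resize(t,None,fx=6,fy=6,interpolation=cv2.INTER_CUBIC))
```

```text
(no output)
```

View pics/tc.png

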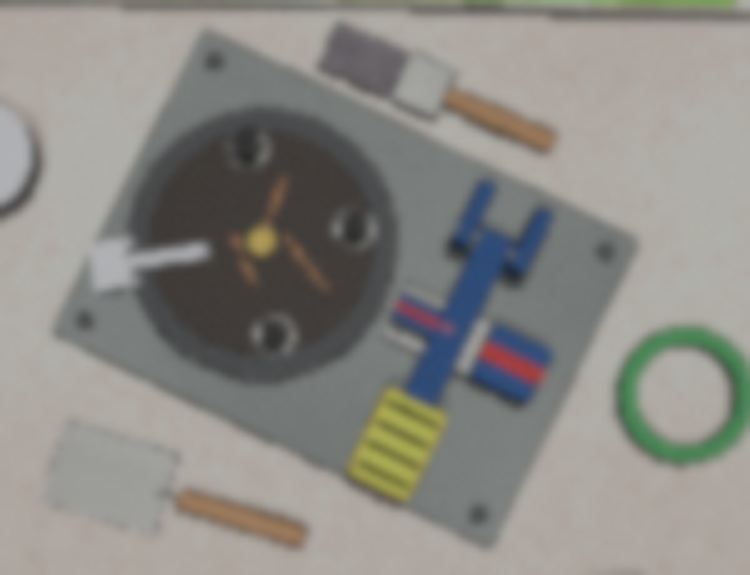

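View pics/sc.png

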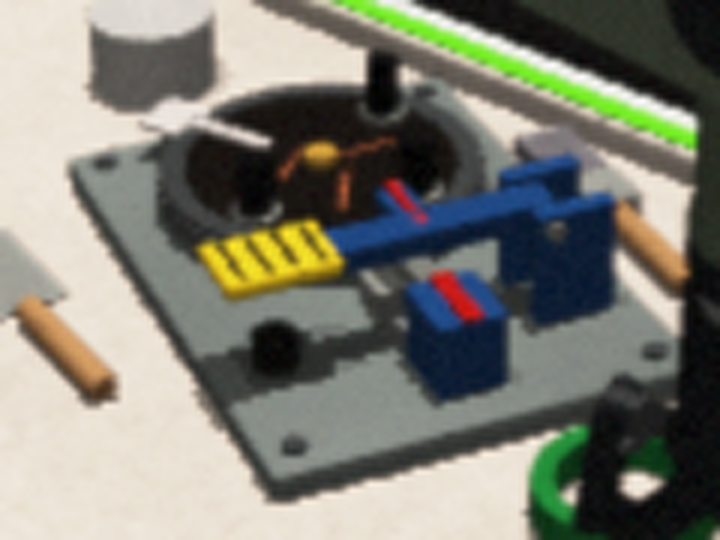

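```bash
cat > fit.py <<'E'
from h import *
from scipy.optimize import least_squares
T=lambda u:(185+(u[0]+.5)/5-.5,140+(u[1]+.5)/5-.5)
S=lambda u:(195+(u[0]+.5)/6-.5,165+(u[1]+.5)/6-.5)
obs=[("top",T((262,239)),(0,.07,.054)),("top",T((205,30)),(.13,.185,.02)),("top",T((637,240)),(.13,-.185,.02)),("top",T((490,547)),(-.13,-.185,.02)),("top",T((55,332)),(-.13,.185,.02)),
("top",T((398,444)),(-.09,-.085,.095)),
("side",S((320,151)),(0,.07,.054)),("side",S((272,487)),(-.13,-.185,.02)),("side",S((72,165)),(-.13,.185,.02)),("side",S((270,258)),(-.09,-.085,.095))]
def W(p,q):
    c,s=np.cos(p[2]),np.sin(p[2]);return np.array([p[0]+c*q[0]-s*q[1],p[1]+s*q[0]+c*q[1],q[2]])
f=lambda p:np.concatenate([proj(n,W(p,q))[0]-u for n,u,q in obs])
if __name__=="__main__":
    r=least_squares(f,[.55,.1,-.4],loss="soft_l1");p=r.x;print("pose",p,np.rad2deg(p[2]));print(f(p).reshape(-1,2).round(1))
    print("hub tri",tri([(obs[0][0],obs[0][1]),(obs[6][0],obs[6][1])]),"pad tri",tri([obs[5][:2],obs[9][:2]]))
    hub=W(p,(0,.07,.046));e=atz("top",T((112,263)),.046);d=e-hub
    print("ear",e,"r",np.hypot(*d[:2]),"hub",hub)
    e2=tri([("top",T((112,263))),("side",S((178,115)))]);print("ear tri",e2)
    a=np.rad2deg(np.arctan2(d[1],d[0]));t=np.rad2deg(p[2])-90
    print("ear az",a,"target az",t)
    print("pad",W(p,(-.09,-.085,.095)),"punch",W(p,(0,-.048,.046)))
    for k,o in(("a",90),("b",180),("c",-90)):
        for nm,b in(("now",a),("goal",t)):
            x=np.deg2rad(b+o);q=hub+[.07*np.cos(x),.07*np.sin(x),.04];print(k,nm,b+o,q.round(4))
    x=np.deg2rad(a)
    for k,o in((("a",90),("b",180),("c",-90))):
        y=np.deg2rad(a+o);q=hub+[.07*np.cos(y),.07*np.sin(y),.04];u=proj("top",q)[0];print(k,((u-[185,140])*5).round())
E
python3 fit.py
```

```text
pose [ 0.56338512  0.00461797 -0.44014422] -25.218406041811342
[[ 0.2  0.8]
 [ 0.  -0.5]
 [ 1.1  0.3]
 [ 0.5  0.9]
 [-0.8  0.3]
 [ 0.2  0.3]
 [ 0.3 -0.8]
 [ 0.4 -2.5]
 [-0.9 -2.2]
 [ 0.4 -2. ]]
hub tri [0.59537691 0.06978538 0.04915389] pad tri [ 0.4460798  -0.03283818  0.08671317]
ear [0.57685484 0.17992915 0.046     ] r 0.1131709018528592 hub [0.59321001 0.06794629 0.046     ]
ear tri [0.57771036 0.17993748 0.04130489]
ear az 98.30933656410495 target az -115.21840604181133
pad [ 0.44574705 -0.0339344   0.095     ] punch [ 0.54293376 -0.03880716  0.046     ]
a now 188.30933656410497 [0.5239 0.0578 0.086 ]
a goal -25.218406041811335 [0.6565 0.0381 0.086 ]
b now 278.30933656410497 [ 0.6033 -0.0013  0.086 ]
b goal 64.78159395818867 [0.623  0.1313 0.086 ]
c now 8.309336564104953 [0.6625 0.0781 0.086 ]
c goal -205.21840604181133 [0.5299 0.0978 0.086 ]
a [271. 333.]
b [355. 225.]
c [247. 142.]
```

Call:
apply_moves --series '[{"dx":40,"dy":-26,"gripper":0.45},{"dx":40,"dy":-26},{"dx":40,"dy":-26},{"dx":40,"dy":-26},{"dx":40,"dy":-26},{"dx":40,"dy":-26},{"dx":40,"dy":-26},{"dx":40,"dy":-26}]'

```text
schema error: expected keys dx, dy, dz, rx, ry, rz, gripper
```

Call:
apply_moves --series '[{"dx":40,"dy":-26},{"dx":40,"dy":-26},{"dx":40,"dy":-26},{"dx":40,"dy":-26},{"dx":40,"dy":-26},{"dx":40,"dy":-26},{"rz":6},{"rz":6}]'

```text
schema error: expected keys dx, dy, dz, rx, ry, rz, gripper
```

All seven keys are needed in every row.

Call:
apply_moves --series '[{"dx":40,"dy":-26,"dz":0,"rx":0,"ry":0,"rz":0,"gripper":0.45},{"dx":40,"dy":-26,"dz":0,"rx":0,"ry":0,"rz":0,"gripper":0.45},{"dx":40,"dy":-26,"dz":0,"rx":0,"ry":0,"rz":0,"gripper":0.45},{"dx":40,"dy":-26,"dz":0,"rx":0,"ry":0,"rz":0,"gripper":0.45},{"dx":40,"dy":-26,"dz":0,"rx":0,"ry":0,"rz":0,"gripper":0.45},{"dx":40,"dy":-26,"dz":0,"rx":0,"ry":0,"rz":0,"gripper":0.45},{"dx":40,"dy":-26,"dz":0,"rx":0,"ry":0,"rz":0,"gripper":0.45},{"dx":40,"dy":-26,"dz":0,"rx":0,"ry":0,"rz":0,"gripper":0.45}]'

```text
clock: 0.9
eef_pos: [0.4275, -0.2325, 0.201]
orientation: [-180.0, 0.0, 20.1]
contact_force: [0.5, -1.4, -1.8]
opening: 0.0383
grip_force: 0.0
```

Call:
apply_moves --series '[{"dx":40,"dy":-26,"dz":0,"rx":0,"ry":0,"rz":0,"gripper":0.45},{"dx":40,"dy":-26,"dz":0,"rx":0,"ry":0,"rz":0,"gripper":0.45},{"dx":40,"dy":-26,"dz":0,"rx":0,"ry":0,"rz":0,"gripper":0.45},{"dx":40,"dy":-26,"dz":0,"rx":0,"ry":0,"rz":0,"gripper":0.45},{"dx":40,"dy":-26,"dz":0,"rx":0,"ry":0,"rz":0,"gripper":0.45},{"dx":40,"dy":-26,"dz":0,"rx":0,"ry":0,"rz":0,"gripper":0.45},{"dx":0,"dy":0,"dz":0,"rx":0,"ry":0,"rz":6,"gripper":0.45},{"dx":0,"dy":0,"dz":0,"rx":0,"ry":0,"rz":6,"gripper":0.45}]'

```text
clock: 1.7
eef_pos: [0.5987, -0.0035, 0.2001]
orientation: [-180.0, 0.1, 8.1]
contact_force: [-0.7, -0.2, 0.3]
opening: 0.0387
grip_force: 0.0
```

Call:
apply_moves --series '[{"dx":37.5,"dy":-36,"dz":0,"rx":0,"ry":0,"rz":0,"gripper":0.45},{"dx":37.5,"dy":-36,"dz":0,"rx":0,"ry":0,"rz":0,"gripper":0.45},{"dx":0,"dy":0,"dz":40,"rx":0,"ry":0,"rz":0,"gripper":0.45},{"dx":0,"dy":0,"dz":40,"rx":0,"ry":0,"rz":0,"gripper":0.45},{"dx":0,"dy":0,"dz":15,"rx":0,"ry":0,"rz":0,"gripper":0.45},{"dx":0,"dy":0,"dz":0,"rx":0,"ry":0,"rz":0,"gripper":0.45}]'

```text
clock: 2.3
eef_pos: [0.6576, 0.0736, 0.1023]
orientation: [-180.0, 0.4, 8.2]
contact_force: [-0.9, 0.3, 0.2]
opening: 0.0391
grip_force: 0.0
```

Run:
```python
from h import *
b=snap("side","pics/s2.png");cv2.imwrite("pics/s2c.png",cv2.resize(b[130:250,195:315,::-1],None,fx=5,fy=5,interpolation=cv2.INTER_CUBIC))
```

```text
(no output)
```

View pics/s2c.png

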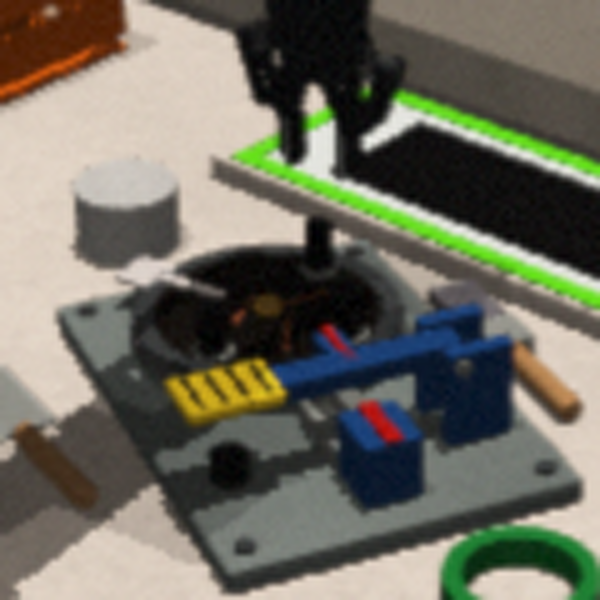

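Fingertips at about (290,160) and (345,170) straddle knob_c's top at (318,220) horizontally. I'll check the vertical gap numerically.

Run:
```python
from h import *
s=env.read_state();print(s["eef_pos"],s["orientation"],s["joint_pos"].round(1))
for P in(s["eef_pos"],s["eef_pos"]+[0,.025,.008],s["eef_pos"]-[0,.025,-.008],[.6625,.0781,.086],[.6625,.0781,.046]):
    print(((proj("side",P)[0]-[195,130])*5).round())
```

```text
[0.65917931 0.07362652 0.10469893] [-179.99788961    0.18718514    8.1615458 ] [ 5.4 30.1 84.9 -0.  65.2 87.2]
[319. 199.]
[294. 180.]
[344. 200.]
[318. 218.]
[319. 264.]
```

Call:
apply_moves --series '[{"dx":4,"dy":-4,"dz":8,"rx":0,"ry":0,"rz":0,"gripper":0.45},{"dx":0,"dy":0,"dz":10,"rx":0,"ry":0,"rz":0,"gripper":0.45},{"dx":0,"dy":0,"dz":10,"rx":0,"ry":0,"rz":0,"gripper":0.45},{"dx":0,"dy":0,"dz":10,"rx":0,"ry":0,"rz":0,"gripper":0.45},{"dx":0,"dy":0,"dz":8,"rx":0,"ry":0,"rz":0,"gripper":0.45},{"dx":0,"dy":0,"dz":0,"rx":0,"ry":0,"rz":0,"gripper":0.45}]'

```text
clock: 2.95
eef_pos: [0.6623, 0.078, 0.0585]
orientation: [-180.0, 0.2, 8.2]
contact_force: [-0.5, -0.7, -0.3]
opening: 0.0387
grip_force: 0.0
```

Run:
```python
from h import *
b=snap("side","pics/s3.png");cv2.imwrite("pics/s3c.png",cv2.resize(b[130:250,195:315,::-1],None,fx=5,fy=5,interpolation=cv2.INTER_CUBIC))
s=env.read_state();print(s["eef_pos"],s["contact_force"])
```

```text
[0.66291415 0.07805243 0.05936876] [ 0.05176851 -0.11623271  0.30093506]
```

View pics/s3c.png

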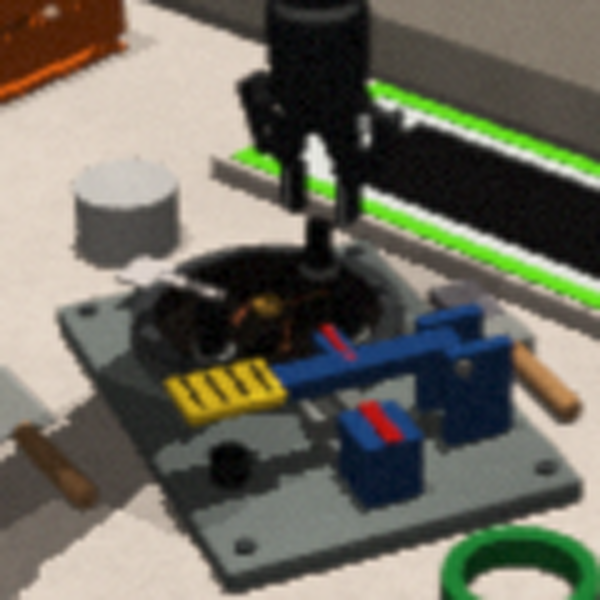

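Call:
apply_moves --series '[{"dx":0,"dy":0,"dz":4,"rx":0,"ry":0,"rz":0,"gripper":0.45},{"dx":0,"dy":0,"dz":3,"rx":0,"ry":0,"rz":0,"gripper":0.45},{"dx":0,"dy":0,"dz":0,"rx":0,"ry":0,"rz":0,"gripper":0.45}]'

```text
clock: 3.3
eef_pos: [0.6632, 0.0781, 0.0529]
orientation: [180.0, 0.0, 8.2]
contact_force: [-0.1, -0.3, -1.0]
opening: 0.0387
grip_force: 0.0
```

Call:
apply_moves --series '[{"dx":-0.3,"dy":-6.1,"dz":0,"rx":0,"ry":0,"rz":-5,"gripper":0.45},{"dx":-0.3,"dy":-6.1,"dz":0,"rx":0,"ry":0,"rz":-5,"gripper":0.45},{"dx":-0.3,"dy":-6.1,"dz":0,"rx":0,"ry":0,"rz":-5,"gripper":0.45},{"dx":-0.3,"dy":-6.1,"dz":0,"rx":0,"ry":0,"rz":-5,"gripper":0.45},{"dx":0,"dy":0,"dz":0,"rx":0,"ry":0,"rz":0,"gripper":0.45}]'

```text
clock: 3.8
eef_pos: [0.6556, 0.1017, 0.0534]
orientation: [180.0, -0.0, 28.2]
contact_force: [-0.1, 0.7, -0.4]
opening: 0.0383
grip_force: 0.0
```

Run:
```python
from h import *
b=snap("side","pics/s4.png");a=snap("top","pics/t4.png")
cv2.imwrite("pics/s4c.png",np.hstack([cv2.resize(b[150:250,200:300,::-1],(400,400),interpolation=cv2.INTER_CUBIC),cv2.resize(a[140:240,195:295,::-1],(400,400),interpolation=cv2.INTER_CUBIC)]))
s=env.read_state();print(s["eef_pos"],s["contact_force"],s["orientation"])
```

```text
[0.6558254  0.10130725 0.05339349] [ 0.62990684 -0.73142813 -0.19530419] [ 1.79993573e+02 -2.09944723e-02  2.80626488e+01]
```

View pics/s4c.png

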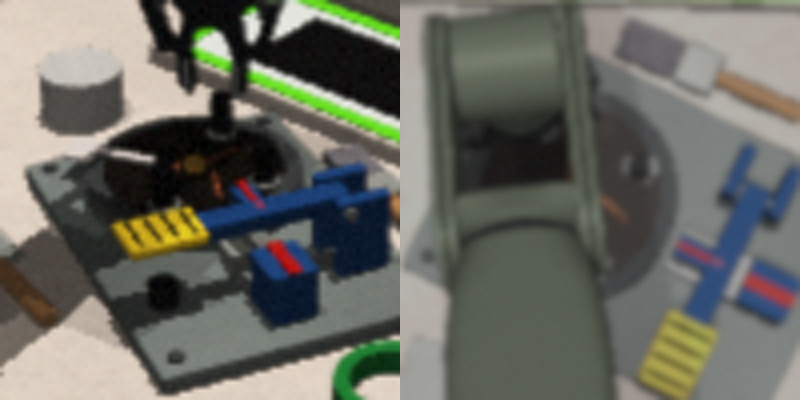

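The plate turns: knob_b has moved up in the top view to about (640,165) in the crop, and the force is tiny. I'll carry on along the arc.

Call:
apply_moves --series '[{"dx":-0.3,"dy":-6.1,"dz":0,"rx":0,"ry":0,"rz":-5,"gripper":0.45},{"dx":-0.3,"dy":-6.1,"dz":0,"rx":0,"ry":0,"rz":-5,"gripper":0.45},{"dx":-0.3,"dy":-6.1,"dz":0,"rx":0,"ry":0,"rz":-5,"gripper":0.45},{"dx":-0.3,"dy":-6.1,"dz":0,"rx":0,"ry":0,"rz":-5,"gripper":0.45},{"dx":-0.2,"dy":-6.1,"dz":0,"rx":0,"ry":0,"rz":-5,"gripper":0.45},{"dx":-0.3,"dy":-6.1,"dz":0,"rx":0,"ry":0,"rz":-5,"gripper":0.45},{"dx":-0.2,"dy":-6.1,"dz":0,"rx":0,"ry":0,"rz":-5,"gripper":0.45},{"dx":-0.3,"dy":-6.1,"dz":0,"rx":0,"ry":0,"rz":-5,"gripper":0.45}]'

```text
clock: 4.7
eef_pos: [0.6214, 0.1331, 0.0536]
orientation: [179.8, -0.1, 68.3]
contact_force: [3.1, -0.1, -2.3]
opening: 0.0384
grip_force: 1.3
```

Call:
apply_moves --series '[{"dx":-0.3,"dy":-6.1,"dz":0,"rx":0,"ry":0,"rz":-5,"gripper":0.45},{"dx":-0.2,"dy":-6.1,"dz":0,"rx":0,"ry":0,"rz":-5,"gripper":0.45},{"dx":-0.3,"dy":-6.1,"dz":0,"rx":0,"ry":0,"rz":-5,"gripper":0.45},{"dx":-0.3,"dy":-6.1,"dz":0,"rx":0,"ry":0,"rz":-5,"gripper":0.45},{"dx":-0.2,"dy":-6.1,"dz":0,"rx":0,"ry":0,"rz":-5,"gripper":0.45},{"dx":-0.3,"dy":-6.1,"dz":0,"rx":0,"ry":0,"rz":-5,"gripper":0.45},{"dx":-0.2,"dy":-6.1,"dz":0,"rx":0,"ry":0,"rz":-5,"gripper":0.45},{"dx":-0.3,"dy":-6.1,"dz":0,"rx":0,"ry":0,"rz":-5,"gripper":0.45}]'

```text
clock: 5.5
eef_pos: [0.5738, 0.1357, 0.0539]
orientation: [179.7, -0.0, 108.2]
contact_force: [1.9, 2.8, -1.0]
opening: 0.0386
grip_force: 1.6
```

Call:
apply_moves --series '[{"dx":-0.3,"dy":-6.1,"dz":0,"rx":0,"ry":0,"rz":-5,"gripper":0.45},{"dx":-0.2,"dy":-6.1,"dz":0,"rx":0,"ry":0,"rz":-5,"gripper":0.45},{"dx":-0.3,"dy":-6.1,"dz":0,"rx":0,"ry":0,"rz":-5,"gripper":0.45},{"dx":-0.3,"dy":-6.1,"dz":0,"rx":0,"ry":0,"rz":-5,"gripper":0.45},{"dx":-0.2,"dy":-6.1,"dz":0,"rx":0,"ry":0,"rz":-5,"gripper":0.45},{"dx":-0.3,"dy":-6.1,"dz":0,"rx":0,"ry":0,"rz":-5,"gripper":0.45},{"dx":-0.2,"dy":-6.1,"dz":0,"rx":0,"ry":0,"rz":-5,"gripper":0.45},{"dx":-0.3,"dy":-6.1,"dz":0,"rx":0,"ry":0,"rz":-5,"gripper":0.45}]'

```text
clock: 6.3
eef_pos: [0.5349, 0.1061, 0.0537]
orientation: [179.8, 0.0, 148.2]
contact_force: [-1.2, 3.8, 0.6]
opening: 0.0388
grip_force: 1.6
```

Call:
apply_moves --series '[{"dx":-0.2,"dy":-4,"dz":0,"rx":0,"ry":0,"rz":-3.3,"gripper":0.45},{"dx":-0.2,"dy":-4,"dz":0,"rx":0,"ry":0,"rz":-3.3,"gripper":0.45},{"dx":0,"dy":0,"dz":0,"rx":0,"ry":0,"rz":0,"gripper":0.45},{"dx":0,"dy":0,"dz":0,"rx":0,"ry":0,"rz":0,"gripper":0.45}]'

```text
clock: 6.7
eef_pos: [0.5311, 0.0979, 0.0534]
orientation: [180.0, 0.0, 154.6]
contact_force: [0.7, 0.0, 0.9]
opening: 0.0383
grip_force: 0.0
```

Run:
```python
from h import *
s=env.read_state();p=s["eef_pos"];d=p[:2]-[.59321,.06795]
print(p,s["orientation"],np.hypot(*d),np.rad2deg(np.arctan2(d[1],d[0])),s["contact_force"],s["joint_pos"].round(1))
```

```text
[0.53105431 0.09789984 0.05336169] [1.79996028e+02 3.28873666e-02 1.54635637e+02] 0.06899508604565659 154.27281839188706 [0.70746669 0.01990802 0.93715072] [  9.2  23.1 106.   -0.   50.8 -55.4]
```

Call:
apply_moves --series '[{"dx":0,"dy":0,"dz":0,"rx":0,"ry":0,"rz":0,"gripper":0.35},{"dx":0,"dy":0,"dz":0,"rx":0,"ry":0,"rz":0,"gripper":0.3},{"dx":0,"dy":0,"dz":0,"rx":0,"ry":0,"rz":0,"gripper":0.27},{"dx":0,"dy":0,"dz":0,"rx":0,"ry":0,"rz":0,"gripper":0.27},{"dx":0,"dy":0,"dz":0,"rx":0,"ry":0,"rz":0,"gripper":0.27}]'

```text
clock: 7.2
eef_pos: [0.5311, 0.0981, 0.0533]
orientation: [180.0, 0.0, 154.7]
contact_force: [0.7, 1.2, 1.9]
opening: 0.0231
grip_force: 0.8
```

Call:
apply_moves --series '[{"dx":0,"dy":0,"dz":0,"rx":0,"ry":0,"rz":0,"gripper":0.45},{"dx":0,"dy":0,"dz":0,"rx":0,"ry":0,"rz":0,"gripper":0.45},{"dx":0,"dy":0,"dz":0,"rx":0,"ry":0,"rz":0,"gripper":0.45},{"dx":0,"dy":0,"dz":-30,"rx":0,"ry":0,"rz":0,"gripper":0.45},{"dx":0,"dy":0,"dz":-40,"rx":0,"ry":0,"rz":0,"gripper":0.45},{"dx":0,"dy":0,"dz":-40,"rx":0,"ry":0,"rz":0,"gripper":0.45},{"dx":0,"dy":0,"dz":-40,"rx":0,"ry":0,"rz":0,"gripper":0.45}]'

```text
clock: 7.9
eef_pos: [0.5302, 0.0978, 0.2045]
orientation: [-180.0, -0.0, 154.8]
contact_force: [0.5, -0.1, -0.1]
opening: 0.0386
grip_force: 0.0
```

Call:
apply_moves --series '[{"dx":0,"dy":-45,"dz":0,"rx":0,"ry":0,"rz":0,"gripper":0},{"dx":0,"dy":-45,"dz":0,"rx":0,"ry":0,"rz":0,"gripper":0},{"dx":0,"dy":-45,"dz":0,"rx":0,"ry":0,"rz":0,"gripper":0},{"dx":0,"dy":-45,"dz":0,"rx":0,"ry":0,"rz":0,"gripper":0},{"dx":0,"dy":-45,"dz":0,"rx":0,"ry":0,"rz":0,"gripper":0},{"dx":0,"dy":-45,"dz":0,"rx":0,"ry":0,"rz":0,"gripper":0},{"dx":0,"dy":-45,"dz":0,"rx":0,"ry":0,"rz":0,"gripper":0},{"dx":0,"dy":-45,"dz":0,"rx":0,"ry":0,"rz":0,"gripper":0}]'

```text
clock: 8.7
eef_pos: [0.3759, -0.229, 0.2032]
orientation: [-180.0, 0.0, 154.8]
contact_force: [0.7, -0.2, 0.1]
opening: 0.0
grip_force: 0.0
```

Run:
```python
from h import *
a=snap("top","pics/t5.png");cv2.imwrite("pics/t5c.png",cv2.resize(a[140:250,195:325,::-1],None,fx=6,fy=5.4,interpolation=cv2.INTER_CUBIC) if 0 else cv2.resize(a[145:240,195:325,::-1],None,fx=6,fy=6,interpolation=cv2.INTER_CUBIC))
s=env.read_state();print(s["eef_pos"],s["orientation"],s["joint_pos"].round(1))
```

```text
[ 0.37326028 -0.23452191  0.20323609] [-1.79649432e+02 -9.50704707e-03  1.54527188e+02] [-33.4   6.  105.6  -0.4  68.3 -97.7]
```

View pics/t5c.png

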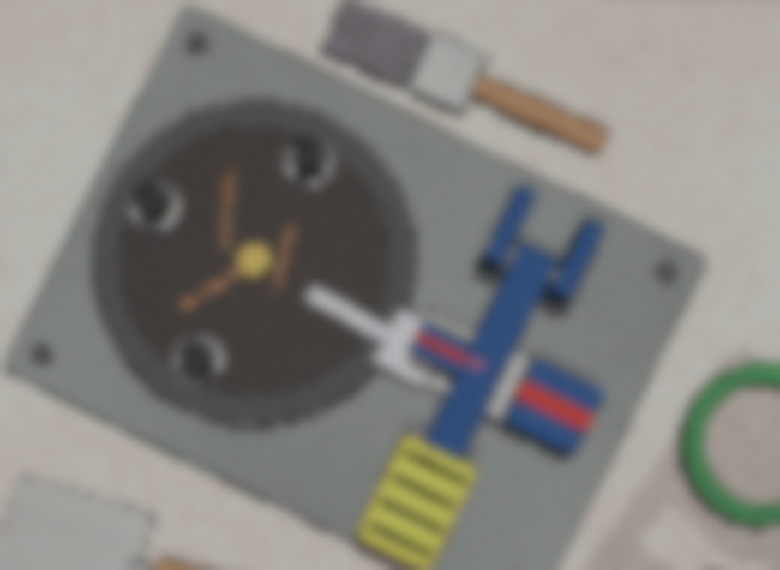

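The white line runs from (310,292) to (385,336), slope about 30°, while the machine axis slopes about 26°. So the ear looks roughly 4° short; I'll compute it properly.

```bash
cat > m.py <<'E'
from fit import *
def meas(f):
    r=least_squares(lambda p:np.concatenate([f_ for f_ in [globals()['f'](p)[:12]]]),[.56,.005,-.44],loss="soft_l1").x
    im=cv2.imread(f);hub=W(r,(0,.07,.046))
    # white line pixels: bright, in plate annulus 35..85 mm
    v=im.min(2).astype(float);P=[];w=[]
    for y in range(150,235):
        for x in range(195,300):
            q=atz("top",(x,y),.046)-hub;m=np.hypot(*q[:2])
            if .04<m<.085 and v[y,x]>115: P.append(q[:2]);w.append(v[y,x])
    P=np.array(P);print(len(P));c=P.mean(0);d=np.linalg.svd(P-c)[2][0];d*=np.sign(d@c)
    print("yaw top-only",np.rad2deg(r[2]),"line dir",np.rad2deg(np.arctan2(d[1],d[0])),"centroid az",np.rad2deg(np.arctan2(c[1],c[0])),"goal",np.rad2deg(r[2])-90,hub)
    U=lambda u:(195+(u[0]+.5)/6-.5,145+(u[1]+.5)/6-.5)
    for k,u in(("a",(310,156)),("b",(153,202)),("c",(199,355))):
        q=atz("top",U(u),.086)-hub;print(k,np.hypot(*q[:2]),np.rad2deg(np.arctan2(q[1],q[0]))-{"a":90,"b":180,"c":-90}[k])
if __name__=="__main__":
    import sys;meas(sys.argv[1])
E
python3 m.py pics/t5.png; python3 m.py pics/t.png
```

```text
Traceback (most recent call last):
  File "m.py", line 17, in <module>
    import sys;meas(sys.argv[1])
               ~~~~^^^^^^^^^^^^^
  File "m.py", line 9, in meas
    q=atz("top",(x,y),.046)-hub;m=np.hypot(*q[:2])
      ~~~^^^^^^^^^^^^^^^^^^
  File "h.py", line 15, in atz
    o,d=ray(n,uv); return o+d*(z-o[2])/d[2]
        ~~~^^^^^^
  File "h.py", line 10, in ray
    i=cams.camera_info(n);E=np.array(i["extrinsics"])
ValueError: time passes only in moves, steps and waits
Traceback (most recent call last):
  File "m.py", line 17, in <module>
    import sys;meas(sys.argv[1])
               ~~~~^^^^^^^^^^^^^
  File "m.py", line 9, in meas
    q=atz("top",(x,y),.046)-hub;m=np.hypot(*q[:2])
      ~~~^^^^^^^^^^^^^^^^^^
  File "h.py", line 15, in atz
    o,d=ray(n,uv); return o+d*(z-o[2])/d[2]
        ~~~^^^^^^
  File "h.py", line 10, in ray
    i=cams.camera_info(n);E=np.array(i["extrinsics"])
ValueError: time passes only in moves, steps and waits
```

Too many `camera_info` calls; I'll cache it.

```bash
sed -i 's/^from station import env,cams/from station import env,cams\nimport functools\ninfo=functools.cache(cams.camera_info)/; s/i=cams.camera_info(n)/i=info(n)/' h.py; python3 m.py pics/t5.png; python3 m.py pics/t.png | head -2
```

```text
43
yaw top-only -25.149215791248167 line dir -118.97247965075303 centroid az -118.5422166092975 goal -115.14921579124817 [0.59457646 0.06874461 0.046     ]
a 0.06932610984320678 -119.05276846335914
b 0.06817652742405803 -116.9587614829764
c 0.06856336105517297 243.22345054581632
36
yaw top-only -25.149215791248167 line dir 98.81106262196602 centroid az 99.37534037708716 goal -115.14921579124817 [0.59457646 0.06874461 0.046     ]
```

Call:
apply_moves --series '[{"dx":0,"dy":45,"dz":0,"rx":0,"ry":0,"rz":0,"gripper":0.45},{"dx":0,"dy":45,"dz":0,"rx":0,"ry":0,"rz":0,"gripper":0.45},{"dx":0,"dy":45,"dz":0,"rx":0,"ry":0,"rz":0,"gripper":0.45},{"dx":0,"dy":45,"dz":0,"rx":0,"ry":0,"rz":0,"gripper":0.45},{"dx":0,"dy":45,"dz":0,"rx":0,"ry":0,"rz":0,"gripper":0.45},{"dx":0,"dy":45,"dz":0,"rx":0,"ry":0,"rz":0,"gripper":0.45},{"dx":0,"dy":45,"dz":0,"rx":0,"ry":0,"rz":0,"gripper":0.45},{"dx":0,"dy":45,"dz":0,"rx":0,"ry":0,"rz":0,"gripper":0.45}]'

```text
clock: 9.55
eef_pos: [0.5309, 0.1, 0.203]
orientation: [-180.0, -0.0, 154.8]
contact_force: [0.3, -1.3, -0.2]
opening: 0.0383
grip_force: 0.0
```

Call:
apply_moves --series '[{"dx":0,"dy":0,"dz":0,"rx":0,"ry":0,"rz":0,"gripper":0.45},{"dx":0,"dy":0,"dz":0,"rx":0,"ry":0,"rz":0,"gripper":0.45}]'

```text
clock: 9.75
eef_pos: [0.5303, 0.0988, 0.2026]
orientation: [-179.9, -0.1, 154.9]
contact_force: [0.1, -0.4, -0.7]
opening: 0.0383
grip_force: 0.0
```

Call:
apply_moves --series '[{"dx":0,"dy":0,"dz":40,"rx":0,"ry":0,"rz":0,"gripper":0.45},{"dx":0,"dy":0,"dz":40,"rx":0,"ry":0,"rz":0,"gripper":0.45},{"dx":0,"dy":0,"dz":20,"rx":0,"ry":0,"rz":0,"gripper":0.45},{"dx":0,"dy":0,"dz":20,"rx":0,"ry":0,"rz":0,"gripper":0.45},{"dx":0,"dy":0,"dz":20,"rx":0,"ry":0,"rz":0,"gripper":0.45},{"dx":0,"dy":0,"dz":9,"rx":0,"ry":0,"rz":0,"gripper":0.45},{"dx":0,"dy":-4.5,"dz":0,"rx":0,"ry":0,"rz":-3.5,"gripper":0.45},{"dx":0,"dy":0,"dz":0,"rx":0,"ry":0,"rz":0,"gripper":0.45}]'

```text
clock: 10.55
eef_pos: [0.5283, 0.0928, 0.0544]
orientation: [-180.0, -0.0, 158.2]
contact_force: [0.9, 0.3, -0.3]
opening: 0.0387
grip_force: 0.0
```

Call:
apply_moves --series '[{"dx":0,"dy":0,"dz":0,"rx":0,"ry":0,"rz":0,"gripper":0.38},{"dx":0,"dy":0,"dz":0,"rx":0,"ry":0,"rz":0,"gripper":0.32},{"dx":0,"dy":0,"dz":0,"rx":0,"ry":0,"rz":0,"gripper":0.27},{"dx":0,"dy":0,"dz":0,"rx":0,"ry":0,"rz":0,"gripper":0.265},{"dx":0,"dy":0,"dz":0,"rx":0,"ry":0,"rz":0,"gripper":0.265},{"dx":0,"dy":0,"dz":0,"rx":0,"ry":0,"rz":0,"gripper":0.265}]'

```text
clock: 11.15
eef_pos: [0.5297, 0.0949, 0.0556]
orientation: [179.9, 0.1, 158.2]
contact_force: [-0.6, 2.4, 6.9]
opening: 0.0226
grip_force: 3.4
```

Call:
apply_moves --series '[{"dx":0,"dy":0,"dz":0,"rx":0,"ry":0,"rz":0,"gripper":0.45},{"dx":0,"dy":0,"dz":0,"rx":0,"ry":0,"rz":0,"gripper":0.45},{"dx":0,"dy":0,"dz":0,"rx":0,"ry":0,"rz":0,"gripper":0.45},{"dx":0,"dy":0,"dz":-30,"rx":0,"ry":0,"rz":0,"gripper":0.45},{"dx":0,"dy":0,"dz":-40,"rx":0,"ry":0,"rz":0,"gripper":0.45},{"dx":0,"dy":0,"dz":-40,"rx":0,"ry":0,"rz":0,"gripper":0.45},{"dx":0,"dy":0,"dz":-40,"rx":0,"ry":0,"rz":0,"gripper":0.45},{"dx":0,"dy":-45,"dz":0,"rx":0,"ry":0,"rz":0,"gripper":0}]'

```text
clock: 11.95
eef_pos: [0.5174, 0.0549, 0.2097]
orientation: [179.6, 0.7, 158.5]
contact_force: [-0.3, -1.3, 0.4]
opening: 0.0253
grip_force: 0.0
```

Call:
apply_moves --series '[{"dx":0,"dy":-45,"dz":0,"rx":0,"ry":0,"rz":0,"gripper":0},{"dx":0,"dy":-45,"dz":0,"rx":0,"ry":0,"rz":0,"gripper":0},{"dx":0,"dy":-45,"dz":0,"rx":0,"ry":0,"rz":0,"gripper":0},{"dx":0,"dy":-45,"dz":0,"rx":0,"ry":0,"rz":0,"gripper":0},{"dx":0,"dy":-45,"dz":0,"rx":0,"ry":0,"rz":0,"gripper":0},{"dx":0,"dy":-45,"dz":0,"rx":0,"ry":0,"rz":0,"gripper":0},{"dx":0,"dy":-45,"dz":0,"rx":0,"ry":0,"rz":0,"gripper":0},{"dx":0,"dy":0,"dz":0,"rx":0,"ry":0,"rz":0,"gripper":0}]'

```text
clock: 12.75
eef_pos: [0.3935, -0.2446, 0.204]
orientation: [-179.9, -0.0, 157.9]
contact_force: [-0.1, 0.5, -0.4]
opening: 0.0003
grip_force: 0.0
```

```bash
python3 - <<'E'
from h import *
a=snap("top","pics/t6.png");cv2.imwrite("pics/t6c.png",cv2.resize(a[145:240,195:325,::-1],None,fx=6,fy=6,interpolation=cv2.INTER_CUBIC))
s=env.read_state();print(s["eef_pos"],s["orientation"],s["joint_pos"].round(1),s["clock"])
E
python3 m.py pics/t6.png|head -2
```

```text
[ 0.39438192 -0.24232175  0.2039334 ] [-1.79993231e+02 -2.67922307e-02  1.57959909e+02] [ -33.     8.1  103.1   -0.    68.9 -100.9] 12.8
43
yaw top-only -25.149215791248167 line dir -118.55725512222308 centroid az -117.424564442313 goal -115.14921579124817 [0.59457646 0.06874461 0.046     ]
```

View pics/t6c.png

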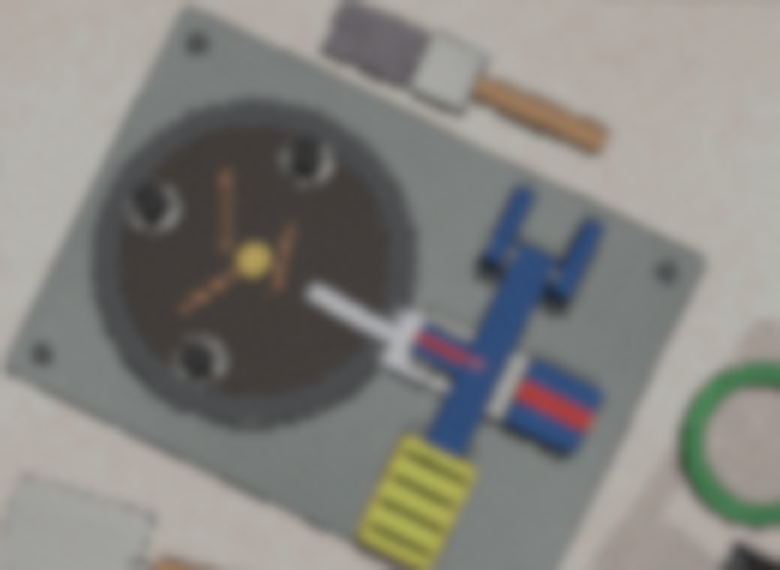

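```bash
cat > pol.py <<'E'
from fit import *
import sys
r=least_squares(lambda p:f(p)[:12],[.56,.005,-.44],loss="soft_l1").x
def pol(fn,hub,rs,az):
    im=cv2.imread(fn).astype(np.float32)
    R,A=np.meshgrid(rs,np.deg2rad(az),indexing="ij")
    P=np.stack([hub[0]+R*np.cos(A),hub[1]+R*np.sin(A),0*R+.046],-1).reshape(-1,3)
    u=proj("top",P).astype(np.float32).reshape(*R.shape,2)
    return cv2.remap(im,u[...,0],u[...,1],cv2.INTER_CUBIC)
hubs={"fit":W(r,(0,.07,.046)),"obs":atz("top",T((262,240)),.054)}
print(r,hubs)
for fn in sys.argv[1:]:
  for k,h in hubs.items():
    az=np.arange(-140,-90,.25)if fn!="pics/t.png" else np.arange(75,125,.25)
    g=pol(fn,h,np.arange(.045,.09,.003),az).min(2)
    c=[]
    for row in g:
        w=np.clip(row-row.min()-.4*np.ptp(row),0,None);c.append((w*az).sum()/w.sum())
    print(fn,k,np.round(c,1),np.median(c))
def D(a,b):
    az=np.arange(0,360,.25);rs=np.arange(.016,.05,.002)
    A=pol(a,hubs["obs"],rs,az);B=pol(b,hubs["obs"],rs,az)
    s=np.arange(-40,41);e=[((np.roll(A,k,1)-B)**2).mean() for k in s];print("turn",a,b,s[int(np.argmin(e))]*.25)
D("pics/t5.png","pics/t6.png")
# red mark / stripe on block (height .02+? ) seen from hub
im=cv2.cvtColor(cv2.imread("pics/t6.png"),cv2.COLOR_BGR2HSV)
m=((im[...,0]<10)|(im[...,0]>168))&(im[...,1]>110)&(im[...,2]>80)
ys,xs=np.nonzero(m[195:225,275:300]);u=np.array([xs.mean()+275,ys.mean()+195]);print("mark px",u,len(xs))
for z in(.05,.07,.09):
    for k,h in hubs.items():
        q=atz("top",u,z)-h;print(z,k,np.hypot(*q[:2]),np.rad2deg(np.arctan2(q[1],q[0])))
E
python3 pol.py pics/t.png pics/t5.png pics/t6.png
```

```text
[ 0.56482806  0.00538032 -0.43893662] {'fit': array([0.59457646, 0.06874461, 0.046     ]), 'obs': array([0.5952803 , 0.06855045, 0.054     ])}
pics/t.png fit [98.7 98.8 99.  99.3 99.5 99.5 99.3 99.1 99.1 99.  99.2 99.4 99.5 99.5
 99.4] 99.29353680562926
pics/t.png obs [ 99.6  99.6  99.8 100.  100.2 100.2  99.9  99.7  99.6  99.6  99.7  99.9
 100.  100.   99.9] 99.88577666954122
pics/t5.png fit [-119.  -118.9 -118.5 -118.4 -118.3 -118.2 -118.2 -118.3 -118.5 -118.5
 -118.5 -118.6 -118.6 -118.6 -118.5] -118.49484110854823
pics/t5.png obs [-119.9 -119.7 -119.4 -119.2 -119.1 -118.9 -118.9 -118.9 -119.1 -119.1
 -119.  -119.1 -119.1 -119.1 -118.9] -119.0790416160602
pics/t6.png fit [-116.8 -116.7 -116.8 -117.  -117.2 -117.2 -117.3 -117.4 -117.3 -117.4
 -117.6 -117.6 -117.5 -117.4 -117.3] -117.30506912609428
pics/t6.png obs [-117.7 -117.6 -117.6 -117.7 -117.9 -117.9 -117.9 -118.  -117.9 -118.
 -118.1 -118.1 -118.  -117.9 -117.8] -117.90253117954269
turn pics/t5.png pics/t6.png 1.5
mark px [287. 212.] 37
0.05 fit 0.2054380463990828 -114.76940944733597
0.05 obs 0.2055579021803513 -114.97021963786034
0.07 fit 0.20431869620957044 -115.11977174023329
0.07 obs 0.2044429594882767 -115.32147005333853
0.09 fit 0.20320707009585126 -115.47398065065498
0.09 obs 0.20333578441464217 -115.67655909333497
```

The mark puts the goal at -115.3° and the ear is at about -117.5°, so it is roughly 4 mm off and within tolerance. Next is the pedal.

Call:
apply_moves --series '[{"dx":6,"dy":42.7,"dz":0,"rx":0,"ry":0,"rz":0,"gripper":0},{"dx":6,"dy":42.7,"dz":0,"rx":0,"ry":0,"rz":0,"gripper":0},{"dx":6,"dy":42.7,"dz":0,"rx":0,"ry":0,"rz":0,"gripper":0},{"dx":6,"dy":42.7,"dz":0,"rx":0,"ry":0,"rz":0,"gripper":0},{"dx":6,"dy":42.7,"dz":0,"rx":0,"ry":0,"rz":0,"gripper":0},{"dx":0,"dy":0,"dz":40,"rx":0,"ry":0,"rz":0,"gripper":0},{"dx":0,"dy":0,"dz":40,"rx":0,"ry":0,"rz":0,"gripper":0},{"dx":0,"dy":0,"dz":15,"rx":0,"ry":0,"rz":0,"gripper":0}]'

```text
clock: 13.6
eef_pos: [0.4439, -0.0287, 0.1059]
orientation: [-179.9, -0.4, 158.4]
contact_force: [-0.5, 0.7, -0.7]
opening: -0.0001
grip_force: 0.0
```

Call:
apply_moves --series '[{"dx":0,"dy":0,"dz":0,"rx":0,"ry":0,"rz":0,"gripper":0},{"dx":0,"dy":0,"dz":0,"rx":0,"ry":0,"rz":0,"gripper":0}]'

```text
clock: 13.8
eef_pos: [0.4471, -0.0302, 0.1096]
orientation: [180.0, 0.0, 158.3]
contact_force: [0.6, -0.5, 1.1]
opening: 0.0001
grip_force: 0.0
```

Call:
apply_moves --series '[{"dx":0,"dy":-3,"dz":5,"rx":0,"ry":0,"rz":0,"gripper":0},{"dx":0,"dy":0,"dz":7,"rx":0,"ry":0,"rz":0,"gripper":0},{"dx":0,"dy":0,"dz":7,"rx":0,"ry":0,"rz":0,"gripper":0},{"dx":0,"dy":0,"dz":6,"rx":0,"ry":0,"rz":0,"gripper":0},{"dx":0,"dy":0,"dz":0,"rx":0,"ry":0,"rz":0,"gripper":0}]'

```text
clock: 14.3
eef_pos: [0.4449, -0.0338, 0.0833]
orientation: [-180.0, -0.1, 158.2]
contact_force: [0.2, 0.3, 1.4]
opening: -0.0
grip_force: 0.0
```

Call:
apply_moves --series '[{"dx":0,"dy":0,"dz":6,"rx":0,"ry":0,"rz":0,"gripper":0},{"dx":0,"dy":0,"dz":6,"rx":0,"ry":0,"rz":0,"gripper":0},{"dx":0,"dy":0,"dz":5,"rx":0,"ry":0,"rz":0,"gripper":0},{"dx":0,"dy":0,"dz":3,"rx":0,"ry":0,"rz":0,"gripper":0},{"dx":0,"dy":0,"dz":0,"rx":0,"ry":0,"rz":0,"gripper":0}]'

```text
clock: 14.8
eef_pos: [0.4452, -0.0337, 0.0639]
orientation: [-180.0, -0.1, 158.3]
contact_force: [-1.4, -0.2, 2.6]
opening: -0.0
grip_force: 1.2
```

Call:
apply_moves --series '[{"dx":0,"dy":0,"dz":4,"rx":0,"ry":0,"rz":0,"gripper":0},{"dx":0,"dy":0,"dz":4,"rx":0,"ry":0,"rz":0,"gripper":0},{"dx":0,"dy":0,"dz":0,"rx":0,"ry":0,"rz":0,"gripper":0}]'

```text
clock: 15.1
eef_pos: [0.4454, -0.0337, 0.0559]
orientation: [-180.0, -0.0, 158.3]
contact_force: [-1.7, 1.4, 4.4]
opening: -0.0
grip_force: 2.0
```

Run:
```python
from h import *
b=snap("side","pics/s7.png");cv2.imwrite("pics/s7c.png",cv2.resize(b[150:250,200:320,::-1],None,fx=6,fy=6,interpolation=cv2.INTER_CUBIC))
s=env.read_state();print(s["eef_pos"],s["contact_force"],s["clock"])
```

```text
[ 0.44538563 -0.03367324  0.05609945] [-2.00811563  0.72122502  3.4493704 ] 15.15
```

View pics/s7c.png

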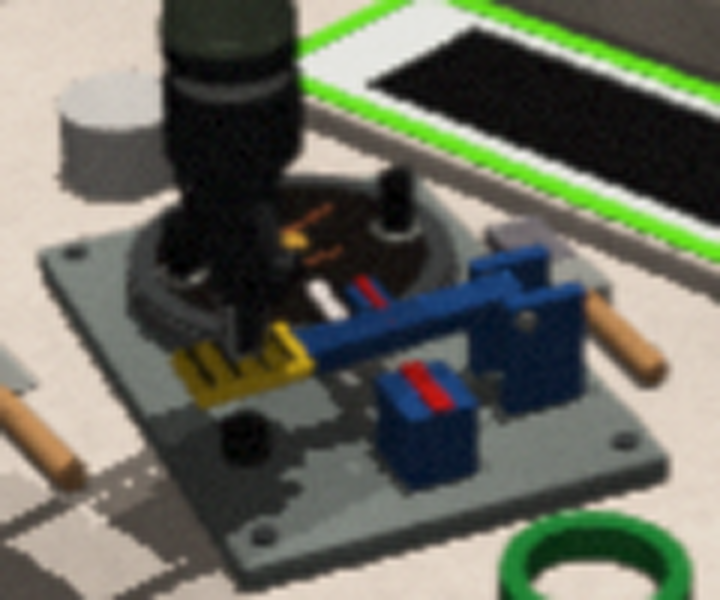

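The fingertip rests on the pad at (240,345), and the pedal is only partly down. I'll keep pressing until the stop shows in the force.

Call:
apply_moves --series '[{"dx":0,"dy":0,"dz":4,"rx":0,"ry":0,"rz":0,"gripper":0},{"dx":0,"dy":0,"dz":4,"rx":0,"ry":0,"rz":0,"gripper":0},{"dx":0,"dy":0,"dz":0,"rx":0,"ry":0,"rz":0,"gripper":0}]'

```text
clock: 15.45
eef_pos: [0.4456, -0.0337, 0.048]
orientation: [-180.0, 0.0, 158.3]
contact_force: [-1.8, 1.0, 5.9]
opening: 0.0001
grip_force: 2.8
```

Call:
apply_moves --series '[{"dx":0,"dy":0,"dz":4,"rx":0,"ry":0,"rz":0,"gripper":0},{"dx":0,"dy":0,"dz":2,"rx":0,"ry":0,"rz":0,"gripper":0},{"dx":0,"dy":0,"dz":0,"rx":0,"ry":0,"rz":0,"gripper":0}]'

```text
clock: 15.75
eef_pos: [0.4459, -0.0339, 0.0424]
orientation: [-180.0, 0.0, 158.3]
contact_force: [-1.9, 0.8, 6.5]
opening: 0.0001
grip_force: 3.4
```

Call:
apply_moves --series '[{"dx":0,"dy":0,"dz":3,"rx":0,"ry":0,"rz":0,"gripper":0},{"dx":0,"dy":0,"dz":3,"rx":0,"ry":0,"rz":0,"gripper":0},{"dx":0,"dy":0,"dz":0,"rx":0,"ry":0,"rz":0,"gripper":0}]'

```text
clock: 16.05
eef_pos: [0.4464, -0.0341, 0.0366]
orientation: [180.0, 0.1, 158.3]
contact_force: [-1.6, 0.0, 8.5]
opening: 0.0
grip_force: 3.9
```

Run:
```python
from h import *
b=snap("side","pics/s8.png")
o=[cv2.resize(cv2.imread(f)[180:240,215:305],None,fx=4.4,fy=4.4,interpolation=cv2.INTER_CUBIC) for f in("pics/s4.png","pics/s8.png")]
cv2.imwrite("pics/s8c.png",np.hstack(o))
s=env.read_state();print(s["eef_pos"],s["contact_force"],s["clock"],s["tau"])
```

```text
[ 0.44645147 -0.03406405  0.03670153] [-1.22928753 -0.54568448  8.29529152] 16.1 [ 1.47663080e-01 -3.00310850e+01 -1.51444924e+01  8.65462446e-02
 -5.19418493e-01 -7.24952944e-03]
```

View pics/s8c.png

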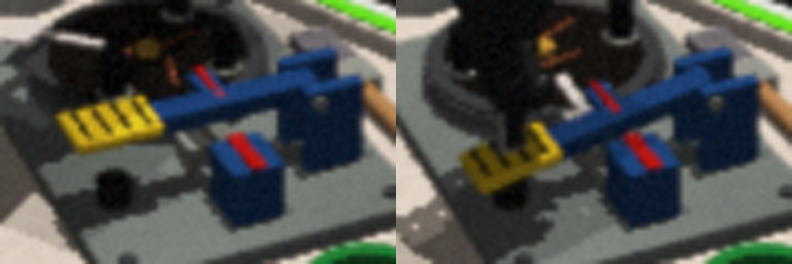

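The pad has sunk almost onto the black stop peg at (510,195), so I'll press a bit further.

Call:
apply_moves --series '[{"dx":0,"dy":0,"dz":3,"rx":0,"ry":0,"rz":0,"gripper":0},{"dx":0,"dy":0,"dz":2,"rx":0,"ry":0,"rz":0,"gripper":0},{"dx":0,"dy":0,"dz":0,"rx":0,"ry":0,"rz":0,"gripper":0}]'

```text
clock: 16.4
eef_pos: [0.4469, -0.0342, 0.0336]
orientation: [180.0, 0.2, 158.3]
contact_force: [-7.0, -1.0, 25.5]
opening: 0.0001
grip_force: 13.0
```

Call:
apply_moves --series '[{"dx":0,"dy":0,"dz":2,"rx":0,"ry":0,"rz":0,"gripper":0},{"dx":0,"dy":0,"dz":2,"rx":0,"ry":0,"rz":0,"gripper":0},{"dx":0,"dy":0,"dz":0,"rx":0,"ry":0,"rz":0,"gripper":0}]'

```text
clock: 16.7
eef_pos: [0.4471, -0.0343, 0.0323]
orientation: [180.0, 0.3, 158.3]
contact_force: [-13.5, -0.6, 52.2]
opening: 0.0
grip_force: 26.5
```

The force jumped to 52 N at the stop, so the pedal is fully pressed. I'll release it, retreat and check.

Call:
apply_moves --series '[{"dx":0,"dy":0,"dz":-5,"rx":0,"ry":0,"rz":0,"gripper":0},{"dx":0,"dy":0,"dz":-12,"rx":0,"ry":0,"rz":0,"gripper":0},{"dx":0,"dy":0,"dz":-15,"rx":0,"ry":0,"rz":0,"gripper":0},{"dx":0,"dy":0,"dz":-20,"rx":0,"ry":0,"rz":0,"gripper":0},{"dx":0,"dy":0,"dz":-40,"rx":0,"ry":0,"rz":0,"gripper":0},{"dx":0,"dy":0,"dz":-40,"rx":0,"ry":0,"rz":0,"gripper":0},{"dx":0,"dy":0,"dz":-40,"rx":0,"ry":0,"rz":0,"gripper":0}]'

```text
clock: 17.4
eef_pos: [0.4458, -0.0339, 0.2005]
orientation: [-180.0, 0.0, 158.3]
contact_force: [1.4, 0.3, 0.2]
opening: -0.0001
grip_force: 0.0
```

Call:
apply_moves --series '[{"dx":0,"dy":-45,"dz":0,"rx":0,"ry":0,"rz":0,"gripper":0},{"dx":0,"dy":-45,"dz":0,"rx":0,"ry":0,"rz":0,"gripper":0},{"dx":0,"dy":-45,"dz":0,"rx":0,"ry":0,"rz":0,"gripper":0},{"dx":0,"dy":-45,"dz":0,"rx":0,"ry":0,"rz":0,"gripper":0},{"dx":0,"dy":-45,"dz":0,"rx":0,"ry":0,"rz":0,"gripper":0},{"dx":0,"dy":0,"dz":0,"rx":0,"ry":0,"rz":0,"gripper":0},{"dx":0,"dy":0,"dz":0,"rx":0,"ry":0,"rz":0,"gripper":0}]'

```text
clock: 18.1
eef_pos: [0.362, -0.2436, 0.1989]
orientation: [180.0, 0.0, 158.1]
contact_force: [-0.2, 0.1, -0.3]
opening: -0.0003
grip_force: 0.0
```

```bash
python3 - <<'E'
from h import *
a=snap("top","pics/t9.png");b=snap("side","pics/s9.png")
x=cv2.imread("pics/s4.png");y=cv2.imread("pics/s9.png")
print("pad diff vs up",np.abs(x[198:217,226:255].astype(int)-y[198:217,226:255]).mean(), "vs pressed",np.abs(cv2.imread("pics/s8.png")[198:217,226:255].astype(int)-y[198:217,226:255]).mean())
print(env.read_state()["contact_force"])
E
python3 pol.py pics/t6.png pics/t9.png|grep -E "t9|t6"
```

```text
pad diff vs up 23.274652147610404 vs pressed 49.761645493042955
[-0.27274464  0.64526179 -0.49325768]
pics/t6.png fit [-116.8 -116.7 -116.8 -117.  -117.2 -117.2 -117.3 -117.4 -117.3 -117.4
pics/t6.png obs [-117.7 -117.6 -117.6 -117.7 -117.9 -117.9 -117.9 -118.  -117.9 -118.
pics/t9.png fit [-116.7 -116.7 -116.8 -117.  -117.2 -117.2 -117.3 -117.4 -117.3 -117.4
pics/t9.png obs [-117.6 -117.5 -117.6 -117.7 -117.9 -117.9 -118.  -118.  -117.9 -118.
turn pics/t5.png pics/t6.png 1.5
```

Run:
```python
import cv2,numpy as np
for n,r in(("s",(195,220,220,260)),("s4",(195,220,220,260)),("s8",(195,235,220,260)),("s9",(195,220,220,260)),("t6",(210,250,240,285)),("t9",(210,250,240,285))):
    h=cv2.cvtColor(cv2.imread(f"pics/{n}.png"),cv2.COLOR_BGR2HSV)[r[0]:r[1],r[2]:r[3]]
    y,x=np.nonzero((abs(h[...,0].astype(int)-27)<6)&(h[...,1]>120)&(h[...,2]>60));print(n,len(x),x.mean()+r[2],y.mean()+r[0],y.min()+r[0],y.max()+r[0])
```

```text
s 228 239.80701754385964 207.67543859649123 201 214
s4 225 239.57777777777778 207.73333333333332 201 214
s8 158 241.08227848101265 216.13924050632912 207 223
s9 226 239.73008849557522 207.69911504424778 201 214
t6 208 263.75961538461536 228.64903846153845 219 238
t9 209 263.70334928229664 228.70334928229664 219 238
```

The pedal is fully back up, the plate is still aligned and the arm is clear.

```bash
python3 -c "
from station import env
print(env.close_job())"
```

```text
the job is handed in; nothing more can be done
None
```

I turned the plate until the ear sat about 4 mm from the punch point by camera (limit 10 mm), pressed the pedal to its stop and let it spring back up, and handed the job in; the result came back without a verdict, and I viewed 11 pictures, one over the limit of 10.

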